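# Find and release the latched key on the packing bench

## Robot

A 6-joint arm with a two-finger parallel gripper is mounted at the origin on the work surface. World frame = base frame: x ahead of the robot, y to its left, z up, the work surface at z = 0. Lengths are in m, angles in rad, forces in N, time in s.
With the tool pointing down it reaches from about 0.25 to 0.725 m from the base axis. Payload 4 kg.
Tool frame: the origin (TCP) lies on the centre line of the jaws, within the pads' length; the fingertips stand 11 mm ahead of it and the grasp point (between the pads) lies 8 mm behind it; z points along the fingers, x is the direction in which the jaws open and shut, and the axes are right-handed (so a half turn about z gives the same grasp; the last joint's range is limited). The gripper opens to 85 mm and grips with 20 to 120 N. Pads are 22 mm wide; open, the fingers measure 114 mm over their backs; the gripper's body (76 mm by 85 mm) begins 54 mm behind the grasp point. The pads swing forward as they close: fully open they stand 13 mm farther back than shut.
Start: joints at [1.121, 0.241, 0.005, 1.335, 0, 1.571], TCP at [0.217, 0.45, 0.242] pointing down, gripper open.
Joint ranges: [-2.72, 2.72], [-1.05, 1.87], [-1.09, 1.28], [-1.99, 2.15], [-1.42, 1.44], [-3.14, 3.14]. Speed limits (rad/s): [2.79, 2.79, 3.14, 3.14, 3.14, 3.14].

## Interface

Orientations are given as a unit quaternion [x, y, z, w].
In Python, from workcell import bot, viewer, order gives the robot as it stands. The module is installed in compiled form; this text tells all that it offers.
- The arm moves only by the tool send_rows, never from a script. Its argument "increments" is a list that holds one entry, the list of rows, each a list of 4 numbers: the shift along the tool's x, y, z in m, then the turn about the tool's z in degrees. A call has exactly 8 rows; each row shifts and turns the pose as measured when the row begins, along the tool's axes as they then stand; what a row does not reach is not made up. A row lasts 1/10 s, in which the tool goes at most 50 mm and 8.59 degrees, less where a joint would pass 70% of its speed; a pose out of reach is approached as far as the arm can. A call is refused whole if a number of a shift passes 0.05 or a number of a turn 8.59, either way. A call with a gripper value outside its range is refused whole. "hand" is the closure, from -1 (fully open) to 1 (shut), so that 0 is half open, set as the call begins (left out, the last holds). The fingers move at their own pace and stop on an object; the grip force is fixed at half the most. Time passes only in rows, so rows that do not move let the fingers close, or fill a call up. It gives the time, the measured TCP pose, the force and the opening at its end, in the units of the state.
- bot.get_obs(): the state, without advancing time (a new reading comes with each control period).
- viewer.camera(name): name is "scene" or "top" or "wrist"; returns a dict with "image" (480x640x3 uint8, red, green, blue), "range_z" (480x640 float32, m along the optical axis (not along the pixel's ray), 0 where there is no reading), "camera_matrix" (3x3 intrinsics, pixels), "eye" and "rotation" of the camera in the world. Camera axes: x right, y down, z forward; pixel columns grow to the right and rows downward; lengths in m; the calibration is good to about 2 mm. A picture is of the moment at which its call begins.
- order.job_done(): hands the job in, once; it reports no verdict.
The state is a dict: "clock": time; "joint_pos": joint angles; "joint_vel": joint speeds; "tau": joint torques, N m; "eef_pos": TCP position; "tool_rot": TCP orientation; "ft_force": force on the tool from outside, world axes, zero at the start; "ft_torque": the same for the moment, N m; "grip_width": finger opening in m.
Only numpy, scipy, OpenCV 4.12 (cv2) and the standard library are available. Lean on these libraries where they do the work, as an engineer would, in place of code of your own. Each camera call takes 0.05 s, during which the arm holds its last target.

## Task

One of the four identical white keys on the grey key bank was left latched down. Tap all four keys lightly with the fingertips, one after the other from the robot's left to its right, to find the one that sits low and firm; then lift the fingers off and push that one key down until its catch lets go, so that it comes up level with the others. Do not push a free key all the way down, do not ram the keys, and leave everything else on the bench where it is.

Things in the scene. Friction and masses are not known exactly. Their poses are not given: they have to be found in the camera images.
- bank: fixed grey key bank, 130 (x) x 250 (y) x 48 mm high, four identical white keys in a row along its y. Origin at the centre of its underside, on the table; x points away from the robot, y to its left, z up; turned up to 20 degrees. Key centres at x = -15, y = +69, +23, -23, -69 mm. Exactly one key, any of the four, starts latched; the others are free. The top round the keys is 48 mm high.
- key_1: key 1 of 4, first (leftmost as seen from the robot): flat top 36 x 36 mm, 10 mm gaps. Origin at the top's centre: 68 mm above the table if up, moves down with the key, travel 10 mm. Free: springs back, gives from 1.5 N, bottoms at 6 N. Latched: held 4 mm low, firm up to 3.3 N; pushed to 8 mm or more below the free height (5 N) its catch lets go and it rises fully when released.
- key_2: key 2 of 4, second from the left: flat top 36 x 36 mm, 10 mm gaps. Origin at the top's centre: 68 mm above the table if up, moves down with the key, travel 10 mm. Free: springs back, gives from 1.5 N, bottoms at 6 N. Latched: held 4 mm low, firm up to 3.3 N; pushed to 8 mm or more below the free height (5 N) its catch lets go and it rises fully when released.
- key_3: key 3 of 4, third from the left: flat top 36 x 36 mm, 10 mm gaps. Origin at the top's centre: 68 mm above the table if up, moves down with the key, travel 10 mm. Free: springs back, gives from 1.5 N, bottoms at 6 N. Latched: held 4 mm low, firm up to 3.3 N; pushed to 8 mm or more below the free height (5 N) its catch lets go and it rises fully when released.
- key_4: key 4 of 4, fourth (rightmost): flat top 36 x 36 mm, 10 mm gaps. Origin at the top's centre: 68 mm above the table if up, moves down with the key, travel 10 mm. Free: springs back, gives from 1.5 N, bottoms at 6 N. Latched: held 4 mm low, firm up to 3.3 N; pushed to 8 mm or more below the free height (5 N) its catch lets go and it rises fully when released.
- bundle_1: bundle of stiff grey steel bristles with a brass ferrule, 165 x 40 x 24 high, lying behind the key bank; origin under its middle (mm); a bystander, loose
- bundle_2: second such bristle bundle, lying far left; origin under its middle (mm); a bystander, loose
- disc: bare steel disc, diameter 90, 8 thick, lying left of the key bank; origin at the centre of its underside (mm); a bystander, loose
- cup: open blue ceramic cup, diameter 68, 50 high, right of the key bank; origin at the centre of its underside (mm); a bystander, loose
- jar: glass jar with an orange cap, diameter 64, 100 high, far right; origin at the centre of its underside (mm); a bystander, loose

How it is judged:
On the way, in this order (a step that is already met when the one before it is completed fails the run):
1. the first (leftmost as seen from the robot) key is tapped with the fingers (contact force between the fingers and key_1 above 0.3 N), for 0.02 s.
2. the second from the left key is tapped with the fingers (contact force between the fingers and key_2 above 0.3 N), for 0.02 s.
3. the third from the left key is tapped with the fingers (contact force between the fingers and key_3 above 0.3 N), for 0.02 s.
4. the fourth (rightmost) key is tapped with the fingers (contact force between the fingers and key_4 above 0.3 N), for 0.02 s.
5. the fingers are off the keys and the latched key is still down: the taps were light (contact force between the fingers and bank below 0.05 N and z of any of key_1, key_2, key_3, key_4 in the frame of bank below 0.0655 m), for 0.1 s.
6. the latched key is pushed down until its catch lets go (z of any of key_1, key_2, key_3, key_4 in the frame of bank below 0.061 m), for 0.02 s.
At the end, for the whole second after the job is handed in: All four keys stand fully up (within 1.5 mm of the free height) and every loose bystander is within 15 mm of where it started (z of each of key_1, key_2, key_3, key_4 in the frame of bank above 0.0665 m and distance of each of bundle_1, bundle_2, disc, cup, jar from where it was at the start of the episode below 0.015 m); the robot touches nothing.
It fails at once if a free key is pushed most of the way down (over 7 mm) (distance of any of key_1, key_2, key_3, key_4 from where it was at the start of the episode above 0.007 m).
It fails at once if the key bank is rammed with more than 40 N (contact force between the arm and bank above 40 N).
It fails at once if the key bank is rammed with more than 40 N by the fingers (contact force between the fingers and bank above 40 N).
It fails at once if a bystander is moved or lifted by more than 15 mm (distance of any of bundle_1, bundle_2, disc, cup, jar from where it was at the start of the episode above 0.015 m).
It also fails if it takes over 51 s, if anything falls off the work surface, if the arm or the gripper's body presses on something with over 40 N, if the wrist force passes 120 N, or if a joint passes its speed limit or range.

## Working session

There is one attempt and no reset: what is moved stays moved. The work goes in short steps, Python scripts to look and compute and a tool call to move; the robot and the scene stay as the last step left them, time stands still between calls to the robot, and variables do not carry over. Pictures are saved under pics/ and viewed, and the job is handed in when it is done.

Besides the shell and the picture viewer there is one more tool, called after "Request:" as a command line: name --argument value ..., lists and objects as JSON in quotes. send_rows: Moves the arm, as the interface text tells. Its arguments: {"type":"object","properties":{"increments":{"type":"array","items":{"type":"array","items":{"type":"array","items":{"type":"number"}}}},"hand":{"type":"number"}},"required":["increments"]}

```bash
mkdir -p pics
python3 - <<'E'
from workcell import bot,viewer
import cv2,numpy as np
o=bot.get_obs()
for k in o: print(k,np.round(o[k],4))
for n in ["scene","top"]:
    c=viewer.camera(n); cv2.imwrite(f"pics/{n}0.png",c["image"][:,:,::-1]); np.savez(f"{n}0.npz",**c)
    print(n,c["camera_matrix"],c["eye"],c["rotation"])
E
```

```text
clock 0.0
joint_pos [1.121  0.2414 0.0037 1.3352 0.     1.5708]
joint_vel [-0.0008 -0.0014  0.002  -0.0009 -0.0001 -0.0004]
tau [-1.50000e-03 -3.72320e+01  2.52406e+01  1.70000e-02 -2.00000e-04
 -0.00000e+00]
eef_pos [0.2171 0.4497 0.2414]
tool_rot [ 8.470e-01  5.316e-01 -9.000e-04  5.000e-04]
ft_force [0.9333 0.0679 0.3406]
ft_torque [-0.0307  0.0408  0.0042]
grip_width 0.0857
scene [[526.36351282   0.         318.73734246]
 [  0.         526.36351282 237.08029084]
 [  0.           0.           1.        ]] [ 1.00816173 -0.8847142   0.79608455] [ 0.86813035  0.21716596 -0.12079761 -0.42964705]
top [[560.0907868    0.         322.52415304]
 [  0.         560.0907868  238.7477308 ]
 [  0.           0.           1.        ]] [ 0.36755146 -0.05962395  1.34885735] [-0.70448713  0.70651343 -0.04797411  0.0472773 ]
```

View pics/scene0.png

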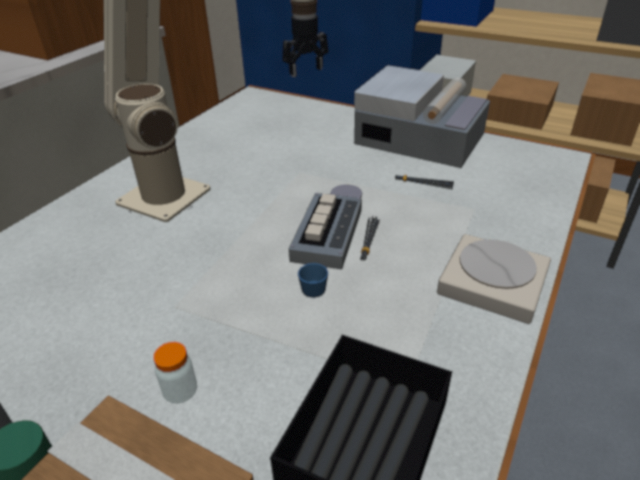

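View pics/top0.png

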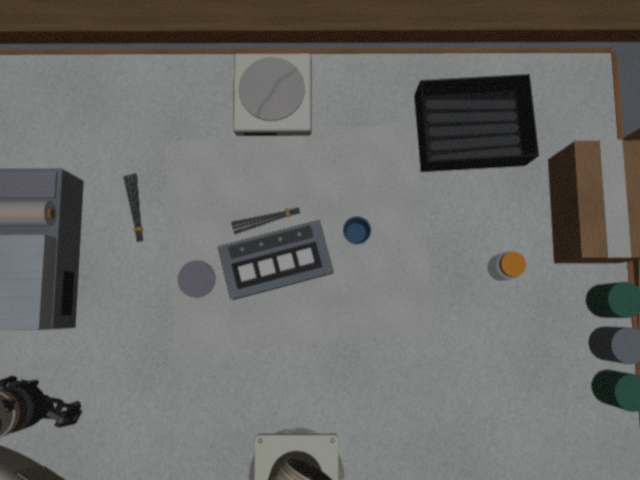

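The top view shows the bank centred near (276,260), with the white keys at about (247,271), (266,267), (285,262) and (304,258). The bundle is at (265,220), the disc at (197,278) and the cup at (357,230). Next I'll measure the keys.

```bash
cat > h.py <<'E'
import numpy as np,cv2
from scipy.spatial.transform import Rotation as R
def pts(c):
    K=c["camera_matrix"];z=c["range_z"].astype(float);v,u=np.mgrid[:480,:640]
    p=np.stack([(u-K[0,2])/K[0,0]*z,(v-K[1,2])/K[1,1]*z,z],-1)
    r=np.asarray(c["rotation"]); M=R.from_quat(r).as_matrix() if r.size==4 else r
    return p@M.T+np.asarray(c["eye"])
E
python3 - <<'E'
from h import *
c=dict(np.load("top0.npz")); P=pts(c); im=c["image"].astype(int)
print("table",P[350,200],P[350,400])
g=im.min(2); roi=np.zeros((480,640),bool); roi[240:290,232:322]=1
m=((g>150)&roi).astype(np.uint8); 
n,l,s,ce=cv2.connectedComponentsWithStats(m)
C=[]
for i in range(1,n):
    if s[i,4]>60:
        q=cv2.erode((l==i).astype(np.uint8),np.ones((5,5)))>0
        x=np.median(P[q],0); 
        # centroid ray at z=.068
        print(ce[i],s[i],P[l==i].mean(0),"z",x[2],P[q][:,2].std(), cv2.minAreaRect(np.argwhere(l==i)[:,::-1].astype(np.float32)));C.append(P[l==i].mean(0))
C=np.array(sorted(C,key=lambda a:-a[1])); 
d=C[0]-C[-1];print("len",np.linalg.norm(d[:2]),"yaw",np.degrees(np.arctan2(-d[0],d[1])))
# bank top plane points
t=(P[...,2]>.04)&(P[...,2]<.056);t[:200]=0;t[310:]=0;t[:,:210]=0;t[:,340:]=0
r=cv2.minAreaRect(P[t][:,:2].astype(np.float32));print("bank",r,np.median(P[t][:,2]))
E
```

```text
table [0.28579564 0.22899008 0.00221441] [ 2.84237630e-01 -2.43854676e-01 -2.59707799e-04]Traceback (most recent call last):
  File "<stdin>", line 15, in <module>
IndexError: index 0 is out of bounds for axis 0 with size 0
```

Run:
```python
from h import *
c=dict(np.load("top0.npz")); P=pts(c); im=c["image"].astype(int)
g=im.min(2); print(g[262:280:3,236:316:3])
roi=np.zeros((480,640),bool); roi[243:286,234:320]=1
m=((g>110)&roi).astype(np.uint8)
n,l,s,ce=cv2.connectedComponentsWithStats(m)
C=[]
for i in range(1,n):
    if s[i,4]>60:
        q=cv2.erode((l==i).astype(np.uint8),np.ones((5,5)))>0
        a=P[l==i].mean(0)
        print(ce[i],s[i],np.round(a,4),"z",np.median(P[q][:,2]),P[q][:,2].std(), cv2.minAreaRect(P[l==i][:,:2].astype(np.float32)*1000));C.append(a)
C=np.array(sorted(C,key=lambda a:-a[1])) 
if len(C):
  d=C[0]-C[-1];print("len",np.linalg.norm(d[:2]),"yaw",np.degrees(np.arctan2(-d[0],d[1])))
t=(P[...,2]>.04)&(P[...,2]<.056);t[:200]=0;t[310:]=0;t[:,:210]=0;t[:,340:]=0
r=cv2.minAreaRect(P[t][:,:2].astype(np.float32));print("bank",r,np.median(P[t][:,2]),t.sum())
```

```text
[[ 52  39  33  34  32  61  34  66 134 139 141 142 122  34 114 142 142 139
  142 112  33 123 141 137 135 118  53]
 [ 32  56  90 119 135 139  45  59 140 142 140 139 137  38  73 142 141 142
  139 130  37  78  93  60  46  42  34]
 [ 32 130 141 140 141 141  68  32 136 143 141 143 141  65  47 137 137 127
   99  70  33  37  39  34  30  37  47]
 [ 33 115 140 142 140 142 105  33 121 143 141 142 143  84  35  70  48  41
   33  31  25  35  44  57  68  75  78]
 [ 34  85 142 141 143 143 127  37  89 136 120  87  57  35  36  37  37  29
   43  50  70  75  79  77  76  80  77]
 [ 33  57 142 142 138 138 119  41  27  43  36  37  36  35  42  49  68  76
   78  78  82  78  80  79  77  74  70]]
[304.74879227 256.39130435] [297 248  17  17 207] [ 0.4999 -0.0203  0.0738] z 0.06793965286358739 0.002741306236095391 ((441.4754333496094, -34.69691467285156), (155.49729919433594, 32.97016906738281), 13.911072731018066)
[285.3047619  261.56190476] [277 254  17  17 210] [0.4887 0.0245 0.0675] z 0.06768587511459856 0.002427991188708645 ((488.85980224609375, 24.33162498474121), (33.16545486450195, 33.707740783691406), 
[... 165 characters left out ...]
233642578), (32.78742218017578, 33.289432525634766), 16.035903930664062)
[246.54807692 271.82211538] [239 264  16  17 208] [0.4644 0.1115 0.0796] z 0.06720345758385982 0.13149683464806916 ((430.3758850097656, 31.900650024414062), (217.905517578125, 42.5655632019043), 66.58641815185547)
[309.13953488 282.72093023] [290 278  30   8 129] [ 0.4433 -0.029   0.0105] z -0.00010464949134392221 0.0023504869852646396 ((424.85137939453125, -41.36431121826172), (104.57005310058594, 59.429744720458984), 47.28605270385742)
len 0.14202471610378226 yaw -8.575800975899316
bank ((0.49803397059440613, 0.05065345764160156), (0.12981940805912018, 0.24947015941143036), 14.812074661254883) 0.04563080468718561 4568
```

Run:
```python
from h import *
c=dict(np.load("top0.npz")); K=c["camera_matrix"]; M=R.from_quat(c["rotation"]).as_matrix(); e=c["eye"]
uv=np.array([[246.55,271.82],[266.11,266.82],[285.3,261.56],[304.75,256.39]]); zz=[.068,.064,.068,.068]
C=[]
for (u,v),z in zip(uv,zz):
    d=M@np.array([(u-K[0,2])/K[0,0],(v-K[1,2])/K[1,1],1]); C.append(e+d*(z-e[2])/d[2])
C=np.array(C);print(np.round(C,4)); d=C[0]-C[3]; yaw=np.arctan2(-d[0],d[1]);print(np.linalg.norm(d[:2]),np.degrees(yaw))
Rz=np.array([[np.cos(yaw),-np.sin(yaw)],[np.sin(yaw),np.cos(yaw)]])
L=np.array([[-.015,y] for y in(.069,.023,-.023,-.069)])@Rz.T
o=(C[:,:2]-L).mean(0);print("bank",o);print("keys",np.round(o+L,4)); print(np.round(C[:,:2]-o-L,4))
from workcell import bot
r=R.from_quat(bot.get_obs()["tool_rot"]).as_matrix();print(r)
```

```text
[[ 0.4654  0.113   0.068 ]
 [ 0.477   0.0687  0.064 ]
 [ 0.4887  0.0244  0.068 ]
 [ 0.5005 -0.0202  0.068 ]]
0.1377336705440523 14.770995493184211
bank [0.49739487 0.05032659]
keys [[ 0.4653  0.1132]
 [ 0.477   0.0687]
 [ 0.4888  0.0243]
 [ 0.5005 -0.0202]]
[[ 0.0001 -0.0002]
 [ 0.      0.    ]
 [-0.0001  0.0002]
 [-0.      0.    ]]
[[ 4.34753849e-01  9.00548963e-01 -8.10001062e-04]
 [ 9.00547420e-01 -4.34754604e-01 -1.66669302e-03]
 [-1.85309036e-03 -4.84315946e-06 -9.99998283e-01]]
```

Key centres fit the drawing to within 0.2 mm, with a bank yaw of 14.8°. Depth already suggests key 2 is about 4 mm low. I'll shut the fingers and turn the jaws to match the bank's yaw.

Request:
send_rows --increments '[[[0,0,0,8.4],[0,0,0,8.4],[0,0,0,8.4],[0,0,0,8.4],[0,0,0,8.4],[0,0,0,8.4],[0,0,0,0],[0,0,0,0]]]' --hand 1

```text
clock: 0.9
eef_pos: [0.2159, 0.4472, 0.2372]
tool_rot: [0.994, 0.11, -0.003, 0.005]
ft_force: [-0.0, 0.6, -0.1]
grip_width: 0.0003
```

```bash
cat > g.py <<'E'
from h import *
from workcell import bot
import sys
K=np.array([[.4653,.1132],[.477,.0687],[.4888,.0243],[.5005,-.0202]])
o=bot.get_obs(); r=R.from_quat(o["tool_rot"]).as_matrix(); p=o["eef_pos"]
k=int(sys.argv[1])-1; z=float(sys.argv[2])
d=np.r_[K[k],z]-p
print("t",o["clock"],"pos",np.round(p,4),"F",np.round(o["ft_force"],2),"w",round(float(o["grip_width"]),4))
print("toolx yaw",np.degrees(np.arctan2(r[1,0],r[0,0])),"tilt",r[:,2],"shift tool",np.round(r.T@d,4))
E
python3 g.py 1 .12
```

```text
t 0.9 pos [0.2159 0.4472 0.2372] F [-0.04  0.64 -0.09] w 0.0003
toolx yaw 12.66557769872474 tilt [-0.00512058 -0.01053439 -0.9999314 ] shift tool [0.171  0.3795 0.1195]
```

Request:
send_rows --increments '[[[0.021,0.044,0,-0.3],[0.021,0.044,0,-0.3],[0.021,0.044,0,-0.3],[0.021,0.044,0,-0.3],[0.021,0.044,0,-0.3],[0.021,0.044,0,-0.3],[0.021,0.044,0,-0.3],[0,0,0,0]]]'

```text
clock: 1.7
eef_pos: [0.4406, 0.1788, 0.2374]
tool_rot: [0.99, 0.144, -0.002, 0.005]
ft_force: [-0.6, 0.9, 0.3]
grip_width: -0.0
```

```bash
python3 g.py 1 .12
```

```text
t 1.7 pos [0.4406 0.1788 0.2374] F [-0.64  0.87  0.34] w -0.0
toolx yaw 16.587256550332626 tilt [-0.00311439 -0.0097797  -0.99994733] shift tool [0.0056 0.0689 0.118 ]
```

Request:
send_rows --increments '[[[0.001,0.014,0.025,0.4],[0.001,0.014,0.025,0.4],[0.001,0.014,0.025,0.4],[0.001,0.014,0.025,0.4],[0.001,0.014,0.02,0.2],[0,0,0,0],[0,0,0,0],[0,0,0,0]]]'

```text
clock: 2.5
eef_pos: [0.4649, 0.1126, 0.1156]
tool_rot: [0.991, 0.135, -0.001, 0.002]
ft_force: [-0.9, 0.2, 0.5]
grip_width: 0.0001
```

```bash
python3 g.py 1 .09;python3 - <<'E'
from workcell import viewer
import cv2
cv2.imwrite("pics/w1.png",viewer.camera("wrist")["image"][:,:,::-1])
cv2.imwrite("pics/s1.png",cv2.resize(viewer.camera("scene")["image"][150:300,240:440,::-1],(800,600)))
E
```

```text
t 2.5 pos [0.4649 0.1126 0.1156] F [-0.86  0.15  0.49] w 0.0001
toolx yaw 15.537305624222947 tilt [-0.00213436 -0.00507967 -0.99998482] shift tool [ 0.0007 -0.0006  0.0256]
```

View pics/w1.png

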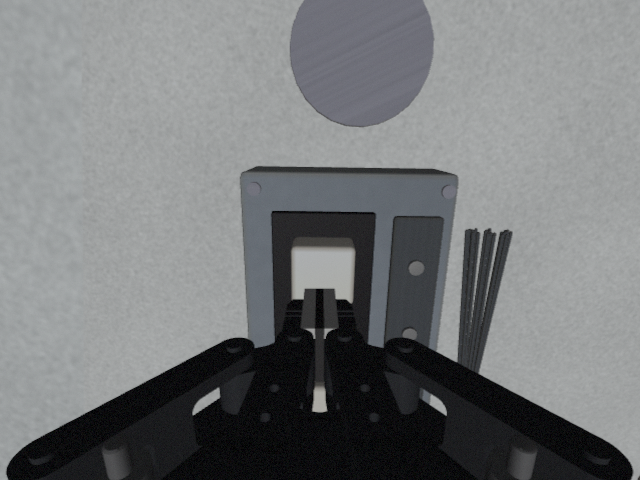

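View pics/s1.png

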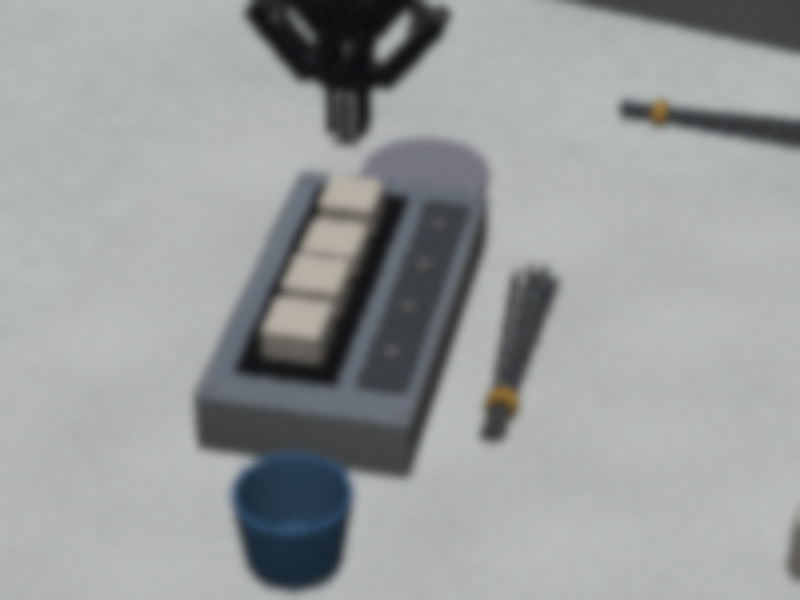

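The wrist view shows the closed fingertips (about 320,300) lined up with key 1 (290–355 wide). In the scene crop the fingers are above key 1. Now descending in small steps.

Request:
send_rows --increments '[[[0,0,0.01,0.3],[0,0,0.01,0.3],[0,0,0.008,0],[0,0,0,0],[0,0,0,0],[0,0,0,0],[0,0,0,0],[0,0,0,0]]]'

```text
clock: 3.4
eef_pos: [0.4664, 0.1142, 0.0874]
tool_rot: [0.991, 0.131, 0.001, 0.002]
ft_force: [0.4, 0.1, 0.2]
grip_width: 0.0001
```

```bash
python3 g.py 1 .079
```

```text
t 3.4 pos [0.4664 0.1142 0.0874] F [0.39 0.06 0.25] w 0.0001
toolx yaw 15.04171271788921 tilt [ 0.0029195  -0.00368297 -0.99998896] shift tool [-0.0014  0.0007  0.0084]
```

Request:
send_rows --increments '[[[-0.001,0,0.002,0],[0,0,0.002,0],[0,0,0.002,0],[0,0,0.001,0],[0,0,0,0],[0,0,0,0],[0,0,0,0],[0,0,0,0]]]'

```text
clock: 4.2
eef_pos: [0.4658, 0.1139, 0.0803]
tool_rot: [0.991, 0.131, 0.002, 0.002]
ft_force: [-0.2, 0.8, -0.3]
grip_width: -0.0
```

```bash
python3 g.py 1 .079
```

```text
t 4.2 pos [0.4658 0.1139 0.0803] F [-0.25  0.78 -0.28] w -0.0
toolx yaw 15.026450909634724 tilt [ 0.00388912 -0.00343979 -0.99998652] shift tool [-0.0006  0.0006  0.0013]
```

Request:
send_rows --increments '[[[0,0,0.001,0],[0,0,0.001,0],[0,0,0.001,0],[0,0,0,0],[0,0,0,0],[0,0,0,0],[0,0,0,0],[0,0,0,0]]]'

```text
clock: 5.0
eef_pos: [0.466, 0.114, 0.0778]
tool_rot: [0.991, 0.131, 0.002, 0.002]
ft_force: [-1.0, -0.1, 1.5]
grip_width: 0.0002
```

```bash
for i in 1 2 3; do python3 g.py 1 .079; done
```

```text
t 5.0 pos [0.466  0.114  0.0778] F [-0.96 -0.12  1.51] w 0.0002
toolx yaw 15.026593508460897 tilt [ 0.0047093  -0.00320586 -0.99998377] shift tool [-0.0008  0.0006 -0.0012]
t 5.0 pos [0.466  0.114  0.0778] F [-0.96 -0.12  1.51] w 0.0002
toolx yaw 15.026593508460897 tilt [ 0.0047093  -0.00320586 -0.99998377] shift tool [-0.0008  0.0006 -0.0012]
t 5.0 pos [0.466  0.114  0.0778] F [-0.96 -0.12  1.51] w 0.0002
toolx yaw 15.026593508460897 tilt [ 0.0047093  -0.00320586 -0.99998377] shift tool [-0.0008  0.0006 -0.0012]
```

Request:
send_rows --increments '[[[0,0,0.001,0],[0,0,0.001,0],[0,0,0,0],[0,0,0,0],[0,0,0,0],[0,0,0,0],[0,0,0,0],[0,0,0,0]]]'

```text
clock: 5.8
eef_pos: [0.466, 0.114, 0.0759]
tool_rot: [0.991, 0.131, 0.002, 0.002]
ft_force: [-1.8, -1.3, 3.0]
grip_width: 0.0002
```

```bash
cat > f.py <<'E'
from workcell import bot,viewer
import numpy as np
F=[]
for i in range(5):
    viewer.camera("wrist"); o=bot.get_obs(); F.append(np.r_[o["ft_force"],o["eef_pos"][2]*1000])
print(np.round(F,2)); print(np.mean(F,0))
E
python3 f.py
```

```text
[[-6.000e-01 -9.300e-01  1.900e+00  7.592e+01]
 [-8.000e-01  3.000e-02  2.260e+00  7.593e+01]
 [-2.000e-01  3.300e-01  1.940e+00  7.593e+01]
 [-3.800e-01 -6.600e-01  2.700e+00  7.592e+01]
 [-1.270e+00 -5.300e-01  1.960e+00  7.594e+01]]
[-0.64955477 -0.35298127  2.15055346 75.92823023]
```

Contact on key 1 is confirmed: about 2.2 N, and it gives way, so it is free. I'll lift and go to key 2.

Request:
send_rows --increments '[[[0,0,-0.01,0],[0,0,-0.008,0],[0,0.015,0,0],[0,0.015,0,0],[0,0.015,0,0],[0,0,0,0],[0,0,0,0],[0,0,0,0]]]'

```text
clock: 6.85
eef_pos: [0.4794, 0.0707, 0.0984]
tool_rot: [0.991, 0.132, 0.004, 0.001]
ft_force: [0.4, 1.6, -1.0]
grip_width: -0.0002
```

```bash
python3 g.py 2 .075
```

```text
t 6.85 pos [0.4794 0.0707 0.0984] F [ 0.4   1.55 -0.98] w -0.0002
toolx yaw 15.114647664467215 tilt [ 0.00860759 -0.00174494 -0.99996143] shift tool [-0.0031  0.0012  0.0234]
```

Request:
send_rows --increments '[[[-0.002,0.001,0.006,0],[-0.001,0,0.006,0],[0,0,0.004,0],[0,0,0.002,0],[0,0,0.001,0],[0,0,0,0],[0,0,0,0],[0,0,0,0]]]'

```text
clock: 7.65
eef_pos: [0.4756, 0.0706, 0.077]
tool_rot: [0.991, 0.133, 0.003, 0.001]
ft_force: [-0.2, -0.5, 0.4]
grip_width: 0.0002
```

```bash
python3 g.py 2 .075; python3 f.py
```

```text
t 7.65 pos [0.4756 0.0706 0.077 ] F [-0.16 -0.51  0.4 ] w 0.0002
toolx yaw 15.285482568555349 tilt [ 0.00654607 -0.00151821 -0.99997742] shift tool [0.0009 0.0022 0.002 ]
[[-5.500e-01 -3.900e-01 -3.300e-01  7.704e+01]
 [-1.800e-01  5.000e-02  7.900e-01  7.708e+01]
 [ 3.000e-01  9.600e-01  1.170e+00  7.709e+01]
 [-1.900e-01 -6.000e-01 -7.300e-01  7.706e+01]
 [ 1.500e-01  1.000e-01  6.000e-01  7.701e+01]]
[-9.16085037e-02  2.47692984e-02  2.99129933e-01  7.70573835e+01]
```

Request:
send_rows --increments '[[[0,0.001,0.001,0],[0,0.001,0.001,0],[0,0,0,0],[0,0,0,0],[0,0,0,0],[0,0,0,0],[0,0,0,0],[0,0,0,0]]]'

```text
clock: 8.7
eef_pos: [0.4763, 0.0686, 0.0752]
tool_rot: [0.991, 0.133, 0.004, 0.001]
ft_force: [-0.4, -0.2, 0.6]
grip_width: -0.0001
```

```bash
python3 g.py 2 .075; python3 f.py
```

```text
t 8.7 pos [0.4763 0.0686 0.0752] F [-0.41 -0.24  0.56] w -0.0001
toolx yaw 15.279565199456675 tilt [ 0.00723724 -0.00123102 -0.99997305] shift tool [0.0007 0.     0.0002]
[[ 0.43 -0.17  0.29 75.16]
 [-0.    0.16  0.2  75.15]
 [-1.11 -0.49  0.28 75.17]
 [-0.33  0.73  0.65 75.15]
 [ 0.21 -0.77  0.17 75.16]]
[-0.16052653 -0.10863036  0.31746893 75.15612501]
```

Request:
send_rows --increments '[[[0,0,0.001,0],[0,0,0,0],[0,0,0,0],[0,0,0,0],[0,0,0,0],[0,0,0,0],[0,0,0,0],[0,0,0,0]]]'

```text
clock: 9.75
eef_pos: [0.4764, 0.0686, 0.0749]
tool_rot: [0.991, 0.133, 0.004, 0.001]
ft_force: [-0.9, -0.3, 2.5]
grip_width: 0.0
```

```bash
python3 f.py
```

```text
[[-1.15  0.65  2.8  74.87]
 [-0.1   0.64  2.29 74.85]
 [-0.2  -0.17  2.02 74.87]
 [-0.15  0.99  2.15 74.87]
 [-0.4  -0.38  2.97 74.87]]
[-0.40117391  0.3471551   2.44505384 74.86564769]
```

Key 2 is firm: 2.4 N at a TCP height of 74.9 mm, about 4 mm low. That makes it the latched key. Next is key 3.

Request:
send_rows --increments '[[[0,0,-0.01,0],[0,0,-0.01,0],[0,0.015,0,0],[0,0.015,0,0],[0,0.015,0,0],[0,0,0,0],[0,0,0,0],[0,0,0,0]]]'

```text
clock: 10.8
eef_pos: [0.4902, 0.0249, 0.1002]
tool_rot: [0.991, 0.134, 0.006, 0.001]
ft_force: [-0.2, -0.7, 0.7]
grip_width: -0.0003
```

```bash
python3 g.py 3 .079
```

```text
t 10.8 pos [0.4902 0.0249 0.1002] F [-0.21 -0.65  0.67] w -0.0003
toolx yaw 15.36072722794981 tilt [ 1.21729366e-02 -5.16758668e-04 -9.99925774e-01] shift tool [-0.0017  0.0002  0.0212]
```

Request:
send_rows --increments '[[[-0.001,0,0.006,0],[0,0,0.006,0],[0,0,0.004,0],[0,0,0.002,0],[0,0,0,0],[0,0,0,0],[0,0,0,0],[0,0,0,0]]]'

```text
clock: 11.6
eef_pos: [0.4881, 0.0266, 0.08]
tool_rot: [0.991, 0.135, 0.005, 0.001]
ft_force: [-0.5, -0.0, -0.0]
grip_width: 0.0002
```

```bash
python3 g.py 3 .079; python3 f.py
```

```text
t 11.6 pos [0.4881 0.0266 0.08  ] F [-0.5  -0.03 -0.04] w 0.0002
toolx yaw 15.533344336131131 tilt [ 9.97082325e-03 -1.22387756e-04 -9.99950283e-01] shift tool [0.     0.0024 0.001 ]
[[-4.000e-02  7.200e-01 -2.500e-01  7.998e+01]
 [-5.100e-01 -2.700e-01 -2.700e-01  8.002e+01]
 [ 1.010e+00  5.700e-01 -4.100e-01  8.002e+01]
 [-8.500e-01 -1.400e-01 -3.000e-02  7.999e+01]
 [ 9.000e-02 -9.600e-01 -6.000e-02  7.997e+01]]
[-6.05604863e-02 -1.46722179e-02 -2.03113116e-01  7.99966703e+01]
```

Request:
send_rows --increments '[[[0,0.001,0.001,0],[0,0.001,0.001,0],[0,0,0.001,0],[0,0,0.001,0],[0,0,0,0],[0,0,0,0],[0,0,0,0],[0,0,0,0]]]'

```text
clock: 12.65
eef_pos: [0.4889, 0.0248, 0.0766]
tool_rot: [0.991, 0.135, 0.005, 0.0]
ft_force: [-1.2, -0.1, 2.2]
grip_width: -0.0003
```

```bash
python3 g.py 3 .079; python3 f.py
```

```text
t 12.65 pos [0.4889 0.0248 0.0766] F [-1.19 -0.06  2.16] w -0.0003
toolx yaw 15.538709934468447 tilt [ 1.08431466e-02  7.72500926e-04 -9.99940913e-01] shift tool [-0.0002  0.0005 -0.0024]
[[-1.500e-01  6.900e-01  2.210e+00  7.659e+01]
 [-8.100e-01 -2.100e-01  2.500e+00  7.658e+01]
 [-4.900e-01  7.000e-01  2.050e+00  7.655e+01]
 [-7.000e-02 -1.100e-01  2.890e+00  7.654e+01]
 [-1.700e+00  1.110e+00  2.120e+00  7.657e+01]]
[-0.64182643  0.43641234  2.35438746 76.56687078]
```

Key 3 is free: 2.35 N, deflecting. Key 4 next.

Request:
send_rows --increments '[[[0,0,-0.01,0],[0,0,-0.009,0],[0,0.015,0,0],[0,0.015,0,0],[0,0.015,0,0.3],[0,0,0,0.3],[0,0,0,0],[0,0,0,0]]]'

```text
clock: 13.7
eef_pos: [0.5026, -0.0226, 0.0985]
tool_rot: [0.992, 0.129, 0.007, 0.001]
ft_force: [-0.5, -0.1, -0.0]
grip_width: -0.0003
```

```bash
python3 g.py 4 .079
```

```text
t 13.7 pos [ 0.5026 -0.0226  0.0985] F [-0.52 -0.07 -0.03] w -0.0003
toolx yaw 14.880159126315496 tilt [ 0.01345427 -0.00115383 -0.99990882] shift tool [-0.0017 -0.0029  0.0195]
```

Request:
send_rows --increments '[[[-0.001,-0.002,0.006,0],[0,-0.002,0.006,0],[0,0,0.004,0],[0,0,0,0],[0,0,0,0],[0,0,0,0],[0,0,0,0],[0,0,0,0]]]'

```text
clock: 14.5
eef_pos: [0.4996, -0.0167, 0.0804]
tool_rot: [0.991, 0.131, 0.006, 0.001]
ft_force: [0.2, 1.3, 0.5]
grip_width: -0.0001
```

```bash
python3 g.py 4 .079
```

```text
t 14.5 pos [ 0.4996 -0.0167  0.0804] F [0.15 1.27 0.54] w -0.0001
toolx yaw 15.074337474866558 tilt [ 1.15067608e-02 -7.59887776e-04 -9.99933506e-01] shift tool [-0.      0.0036  0.0014]
```

Request:
send_rows --increments '[[[0,0.002,0.001,0],[0,0.001,0.001,0],[0,0,0.001,0],[0,0,0.001,0],[0,0,0,0],[0,0,0,0],[0,0,0,0],[0,0,0,0]]]'

```text
clock: 15.3
eef_pos: [0.5008, -0.0197, 0.0772]
tool_rot: [0.991, 0.131, 0.006, 0.001]
ft_force: [-0.7, 0.9, 1.7]
grip_width: 0.0004
```

```bash
python3 g.py 4 .079; python3 f.py
```

```text
t 15.3 pos [ 0.5008 -0.0197  0.0772] F [-0.66  0.92  1.7 ] w 0.0004
toolx yaw 15.065059077592354 tilt [ 1.28682508e-02  9.10964417e-05 -9.99917196e-01] shift tool [-0.0004  0.0004 -0.0018]
[[-0.12  0.6   2.24 77.26]
 [-1.68  0.88  2.98 77.24]
 [-1.17  0.16  1.06 77.21]
 [-0.65  0.47  2.46 77.19]
 [-1.    0.1   2.19 77.19]]
[-0.92446028  0.44139661  2.18686773 77.21708092]
```

Key 4 is free too. I'll lift off, check the keys from above and go back to key 2.

Request:
send_rows --increments '[[[0,0,-0.012,0],[0,0,-0.012,0],[0,0,0,0],[0,-0.03,0,0],[0,-0.03,0,0],[0,-0.028,0,0],[0,0,0,0],[0,0,0,0]]]'

```text
clock: 16.35
eef_pos: [0.4788, 0.0664, 0.103]
tool_rot: [0.992, 0.13, 0.008, 0.002]
ft_force: [-0.1, 0.4, 1.1]
grip_width: -0.0005
```

```bash
python3 g.py 2 .075
python3 - <<'E'
from workcell import viewer
import cv2
cv2.imwrite("pics/s2.png",cv2.resize(viewer.camera("scene")["image"][170:290,260:420,::-1],(800,600),interpolation=cv2.INTER_CUBIC))
E
```

```text
t 16.35 pos [0.4788 0.0664 0.103 ] F [-0.08  0.39  1.07] w -0.0005
toolx yaw 14.893828384212897 tilt [ 0.01637649 -0.0015414  -0.99986471] shift tool [-0.0016 -0.0028  0.0279]
```

View pics/s2.png

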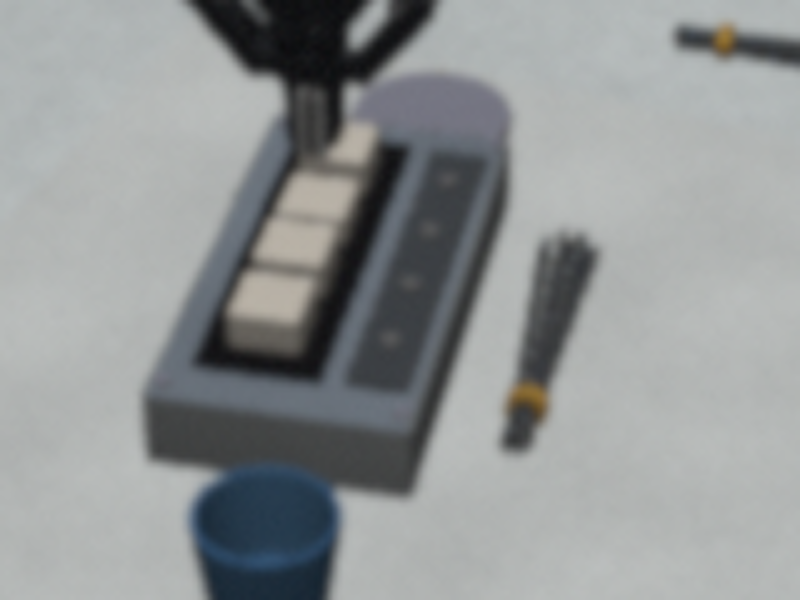

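The scene crop shows the fingers off the keys at about (315,150), clear of the row, and the bystanders unmoved. Now down onto key 2.

Request:
send_rows --increments '[[[-0.001,-0.001,0.008,0],[0,0,0.008,0],[0,0,0.006,0],[0,0,0,0],[0,0,0,0],[0,0,0,0],[0,0,0,0],[0,0,0,0]]]'

```text
clock: 17.2
eef_pos: [0.4783, 0.0638, 0.0781]
tool_rot: [0.992, 0.127, 0.007, 0.002]
ft_force: [0.1, -0.4, -0.1]
grip_width: 0.0001
```

```bash
python3 g.py 2 .075
```

```text
t 17.2 pos [0.4783 0.0638 0.0781] F [ 0.11 -0.43 -0.14] w 0.0001
toolx yaw 14.549621183306645 tilt [ 0.01484708 -0.00216544 -0.99988743] shift tool [-0.0001 -0.0051  0.0031]
```

Request:
send_rows --increments '[[[0,-0.003,0,0],[0,-0.002,0.001,0],[0,0,0.001,0],[0,0,0,0],[0,0,0,0],[0,0,0,0],[0,0,0,0],[0,0,0,0]]]'

```text
clock: 18.0
eef_pos: [0.4774, 0.0694, 0.0765]
tool_rot: [0.992, 0.127, 0.008, 0.002]
ft_force: [0.3, 0.1, 0.0]
grip_width: 0.0
```

```bash
python3 g.py 2 .075; python3 f.py
```

```text
t 18.0 pos [0.4774 0.0694 0.0765] F [0.29 0.14 0.03] w 0.0
toolx yaw 14.584773409526221 tilt [ 0.01625852 -0.00197719 -0.99986587] shift tool [-0.0006  0.0006  0.0015]
[[ 1.400e-01 -9.900e-01  7.600e-01  7.655e+01]
 [-1.000e-02  3.900e-01  3.000e-02  7.653e+01]
 [-2.800e-01 -4.000e-02 -2.400e-01  7.652e+01]
 [-4.700e-01  6.600e-01  5.800e-01  7.655e+01]
 [-3.100e-01 -1.230e+00 -6.400e-01  7.653e+01]]
[-0.18405201 -0.24118999  0.09814833 76.53696092]
```

No contact at 76.5 mm, where an up key would be touched, so key 2 is still latched. Pushing it down.

Request:
send_rows --increments '[[[0,0,0.0015,0],[0,0,0.0015,0],[0,0,0.0015,0],[0,0,0.0015,0],[0,0,0.0015,0],[0,0,0,0],[0,0,0,0],[0,0,0,0]]]'

```text
clock: 19.05
eef_pos: [0.4776, 0.0694, 0.0705]
tool_rot: [0.992, 0.127, 0.009, 0.002]
ft_force: [-2.7, -0.3, 5.5]
grip_width: -0.0001
```

```bash
python3 g.py 2 .070; python3 f.py
```

```text
t 19.05 pos [0.4776 0.0694 0.0705] F [-2.74 -0.32  5.46] w -0.0001
toolx yaw 14.585331430219536 tilt [ 0.01767483 -0.00164512 -0.99984243] shift tool [-0.0008  0.0005  0.0005]
[[-1.330e+00  7.000e-02  5.310e+00  7.057e+01]
 [-2.180e+00 -8.800e-01  3.620e+00  7.055e+01]
 [-2.110e+00  4.000e-02  5.740e+00  7.055e+01]
 [-1.660e+00 -6.500e-01  5.260e+00  7.052e+01]
 [-1.770e+00  2.800e-01  5.140e+00  7.055e+01]]
[-1.80931873 -0.23027841  5.01471638 70.54745557]
```

Request:
send_rows --increments '[[[0,0,0.0015,0],[0,0,0.001,0],[0,0,0,0],[0,0,0,0],[0,0,0,0],[0,0,0,0],[0,0,0,0],[0,0,0,0]]]'

```text
clock: 20.1
eef_pos: [0.4776, 0.0694, 0.0708]
tool_rot: [0.992, 0.127, 0.01, 0.002]
ft_force: [-1.8, 0.3, 4.4]
grip_width: -0.0
```

```bash
python3 f.py
```

```text
[[-1.79 -0.66  5.34 70.84]
 [-0.75 -0.33  4.72 70.77]
 [-1.87 -0.51  5.4  70.75]
 [-1.82 -0.51  4.98 70.73]
 [-1.93  0.18  5.53 70.68]]
[-1.63216754 -0.3659723   5.19128132 70.75223377]
```

Request:
send_rows --increments '[[[0,0,0.002,0],[0,0,0.002,0],[0,0,0.002,0],[0,0,0.001,0],[0,0,0.001,0],[0,0,0.001,0],[0,0,0.001,0],[0,0,0.001,0]]]'

```text
clock: 21.15
eef_pos: [0.4776, 0.0694, 0.069]
tool_rot: [0.992, 0.127, 0.012, 0.002]
ft_force: [-4.5, 0.1, 13.4]
grip_width: -0.0002
```

```bash
python3 f.py
```

```text
[[-4.8  -0.95 12.36 68.97]
 [-3.63 -0.19 13.31 68.95]
 [-3.38 -1.4  12.05 68.99]
 [-4.39 -0.31 13.25 68.98]
 [-4.62 -0.9  11.47 68.97]]
[-4.16400572 -0.74920143 12.48863208 68.96944251]
```

Key 2 has bottomed out at 12.5 N, well under the 40 N limit, which is past its release point. Lifting slowly, straight up.

Request:
send_rows --increments '[[[0,0,-0.004,0],[0,0,-0.006,0],[0,0,-0.01,0],[0,0,-0.02,0],[0,0,-0.03,0],[0,0,-0.03,0],[0,0,-0.03,0],[0,0,0,0]]]'

```text
clock: 22.2
eef_pos: [0.4739, 0.0694, 0.2033]
tool_rot: [0.992, 0.127, 0.01, 0.002]
ft_force: [0.9, -0.4, 0.5]
grip_width: -0.0002
```

Request:
send_rows --increments '[[[-0.04,0,0,0],[-0.04,0,0,0],[-0.04,0,0,0],[-0.04,0,0,0],[0,0,0,0],[0,0,0,0],[0,0,0,0],[0,0,0,0]]]'

```text
clock: 23.0
eef_pos: [0.3146, 0.0283, 0.1964]
tool_rot: [0.992, 0.127, 0.009, 0.002]
ft_force: [-0.9, -0.3, -0.1]
grip_width: 0.0002
```

```bash
python3 f.py
python3 - <<'E'
from h import *
from workcell import viewer
c=viewer.camera("top"); a=dict(np.load("top0.npz"));P=pts(c);P0=pts(a)
for u,v in [(247,272),(266,267),(285,262),(305,256)]:
    s=np.s_[v-5:v+6,u-5:u+6]; print(np.median(P0[s][...,2]),np.median(P[s][...,2]))
d=np.abs(c["image"].astype(int)-a["image"]).max(2)
for n,(u,v) in dict(disc=(197,278),cup=(357,230),b1=(265,220),b2=(135,208),jar=(510,265)).items():
    print(n,d[v-25:v+25,u-25:u+25].max(),d[v-25:v+25,u-25:u+25].mean())
cv2.imwrite("pics/t3.png",c["image"][:,:,::-1])
E
```

```text
[[-5.6000e-01  3.9000e-01 -1.7000e-01  1.9639e+02]
 [-8.0000e-02  0.0000e+00  5.4000e-01  1.9634e+02]
 [ 8.3000e-01  4.2000e-01  5.0000e-01  1.9631e+02]
 [ 1.2000e-01 -1.9000e-01 -8.2000e-01  1.9628e+02]
 [-4.4000e-01 -4.0000e-02 -4.3000e-01  1.9625e+02]]
[-2.51828261e-02  1.16937207e-01 -7.57025537e-02  1.96313479e+02]
0.06728107292054353 0.06751160716428428
0.06312016590041258 0.06762169476138458
0.06768587511459856 0.06720976269584722
0.06788575622522708 0.06759454073726734
disc 10 2.8
cup 16 3.016
b1 10 2.9584
b2 12 2.8932
jar 16 2.9684
```

View pics/t3.png

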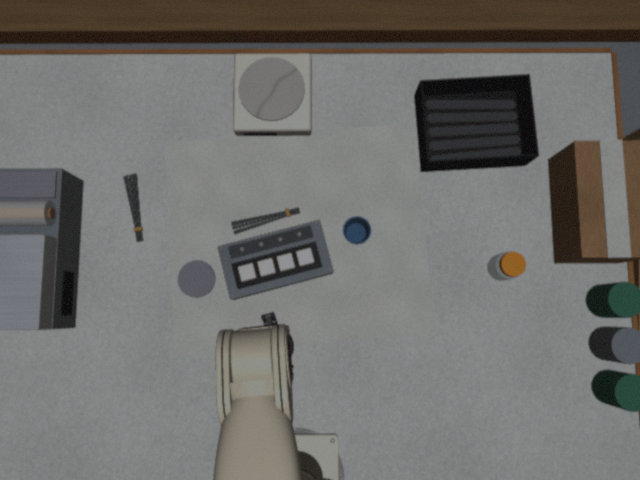

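All four keys, at (247,271) to (304,258), now read the same height. Every bystander is in its place and the arm is clear of the bank. Handing in.

```bash
python3 -c "
from workcell import order; print(order.job_done())"
```

```text
the job is handed in; nothing more can be done
None
```

Key 2 (second from the left) was the latched one. I pushed it until its catch let go and it now stands level with the others. I handed the job in at about 23 s; no verdict is reported.

- **Taps:** I tapped the keys from left to right with the fingers shut, at about 2.2 to 2.4 N each. Keys 1, 3 and 4 gave way by about 2 mm. Key 2 sat about 4 mm low and was firm.
- **Release:** After lifting off, I checked that key 2 was still down, then pushed it. My first two pushes stopped at about 5 N, right at the release force, so I pushed again until it bottomed at about 12.5 N.
- **Last checks:**
  - All four keys read 67.2 to 67.6 mm in the top camera, which is good to about 2 mm. Key 2 read 63.1 mm at the start.
  - The image around each bystander is unchanged from the start.
  - The arm stands clear of everything, with the wrist force near zero.

No check failed or disagreed.

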